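# Fit the sanding drum on the shoe-scouring spindle

## Task

Pick the red-brown sanding drum from among the three drums on the shoemaker's bench, set it on the upright spindle of the grey scouring machine, and turn it so that the slot under it meets the spindle's yellow cross-pin and it goes down fully home. Press it home while you still hold it (do not just drop it), then let go. Leave the white felt drum and the blue rubber drum standing where they are.

Things in the scene. Friction and masses are not known exactly. Their poses are not given: they have to be found in the camera images.
- sanding_drum_center (a point): Red-brown drum, loose, upright, 64 mm diameter, 90 mm tall, 0.17 to 0.35 kg. Point: on its axis, 45 mm above its underside; z up. Black hub top at 56 mm; yellow grip bar from there to 90 mm, 44 long in x, 18 thick in y (grip across y). Underside: blind bore 28 mm diameter, 50 deep, and a slot 18 wide, 14 deep, right across along x, parallel to the bar. A half turn makes no difference.
- spindle: Fixed steel post (cannot turn) on a grey plate 240x240x45 mm. Origin: on the axis, on the dark collar's top, 57 mm above the bench, where a drum sits when home; z up. Post 18 mm thick, 44 tall, top 14 tapering to 7. Yellow cross-pin along x, 46 mm long, 8 thick, its top 10 mm above origin; yellow marks on the collar continue its line. A drum with slot over 10 degrees off the pin stands on it, 10 mm high.
- felt_drum_center (a point): Bystander: the same drum with a white felt sleeve, loose, upright. Point and axes as on the sanding drum. Not to be disturbed.
- rubber_drum_center (a point): Bystander: the same drum with a blue rubber sleeve, loose, upright. Point and axes as on the sanding drum. Not to be disturbed.

How it is judged:
By the outcome, as a careful person would: the job done as asked, in the order asked, and still so for the second after the job is handed in, with the robot touching nothing.
It also fails if it takes over 42 s, if anything falls off the work surface, if the arm or the gripper's body presses on something with over 40 N, if the wrist force passes 120 N, or if a joint passes its speed limit or range.

## Robot

A 7-joint arm with a two-finger parallel gripper is mounted at the origin on the work surface. World frame = base frame: x ahead of the robot, y to its left, z up, the work surface at z = 0. Lengths are in m, angles in rad, forces in N, time in s.
With the tool pointing down it reaches from about 0.4 to 0.9 m from the base axis. Payload 5.5 kg.
Tool frame: the origin (TCP) lies midway between the tips of the shut fingers; the grasp point (between the pads) lies 19 mm behind it (manip.grip_depth is the distance from the TCP to the grasp point, in m); z points along the fingers, y is the line along which they close (so a half turn about z gives the same grasp; the last joint's range is limited). The gripper opens to 92 mm and grips with 3 to 60 N. Pads are 19 mm wide; open, the fingers measure 130 mm over their backs; the gripper's body (75 mm by 190 mm) begins 47 mm behind the grasp point.
Start: joints at [1.454, 0.501, -0.427, 1.55, 0.221, 1.138, -0.21], TCP at [0.241, -0.604, 0.227] pointing down, gripper open.
Joint ranges: [-2.88, 2.88], [-0.31, 2.03], [-1.54, 1.56], [0.2, 2.42], [-1.41, 4.55], [0.19, 2.02], [-2.57, 2.57]. Speed limits (rad/s): [2.57, 2.57, 3.14, 3.14, 3.14, 3.14, 3.14].

## Interface

Orientations are given as a unit quaternion [x, y, z, w].
In Python, from bench import manip, effector, viewer gives the robot as it stands. Calls block until the motion is done:
- manip.move_pose(position, orientation): joint-space move of the TCP to a pose.
- manip.servo_line(position, ori=None, vel=0.15): straight line of the TCP; ori=None keeps the orientation; vel is the mean speed in m/s.
- manip.movej(angles): joint-space move.
- effector.open_jaws() and effector.close(f_grip=None): open the fingers fully, or close them until they stop; f_grip is the grip in N (None keeps the last).
- manip.sleep(seconds).
- manip.solve_ik(position, orientation): joint angles nearest the present ones, or None.
- viewer.get_image(name): name is "scene" or "top"; returns the picture (480x640x3 uint8, red, green, blue); there is no depth.
- viewer.get_calibration(name): a dict with "vfov" (degrees; the focal length in pixels is half the picture's height over the tangent of half this angle, whatever the lens; pixels are square), "cx", "cy" (the principal point, pixels), "eye" and "attitude" of the camera in the world. Camera axes: x right, y down, z forward; pixel columns grow to the right and rows downward; lengths in m; the calibration is good to about 2 mm. A picture is of the moment at which its call begins. get_calibration takes no time and is no camera call.
A pose or a line that the arm cannot do raises manip.PlanningError and nothing moves.
- manip.hand_in(): hands the job in; it is judged then, once.
Readings, each from a call of its own:
- manip.current_clock(): time.
- manip.current_q(): joint angles.
- manip.current_joint_velocities(): joint speeds.
- manip.current_tau(): joint torques, N m.
- manip.current_tool_pos(): TCP position.
- manip.current_tcp_rot(): TCP orientation.
- manip.current_force(): force on the tool from outside, world axes, zero at the start.
- manip.current_wrist_torque(): the same for the moment, N m.
- manip.current_finger_gap(): finger opening in m.
- manip.current_gripper_force(): force on a finger pad.
Only numpy, scipy, OpenCV 4.12 (cv2) and the standard library are available. Lean on these libraries where they do the work, as an engineer would, in place of code of your own. Each camera call takes 0.05 s, during which the arm holds its last target. There are 200 camera calls.

## Working session

There is one attempt and no reset: what is moved stays moved. The work goes in short steps, each a Python script; the robot and the scene stay as the last script left them, time stands still between calls to the robot, and variables do not carry over. Pictures are saved under pics/ and viewed, at most 10 in all, crops included, and the job is handed in when it is done.

```bash
mkdir -p pics; ls
python3 - <<'E'
from bench import manip, effector, viewer
import cv2
for n in("scene","top"):
    cv2.imwrite(f"pics/{n}0.png",viewer.get_image(n)[:,:,::-1]); print(viewer.get_calibration(n))
print(manip.current_tcp_rot(),manip.current_clock())
E
```

```text
pics
{'vfov': 48.00245910632469, 'cx': 313.7400988553319, 'cy': 237.7943764022209, 'eye': array([1.06291723, 0.24469696, 0.58630125]), 'attitude': array([ 0.46155982,  0.77840041, -0.36138236, -0.22462886])}
{'vfov': 47.079878589014136, 'cx': 321.89601918183155, 'cy': 241.59624681082272, 'eye': array([ 0.42837719, -0.0224782 ,  1.02224993]), 'attitude': array([-0.70361097,  0.70774303, -0.04908953,  0.04026928])}
[ 9.82025684e-01  1.88745396e-01 -1.34352732e-04 -8.44693031e-04] 0.1
```

View pics/scene0.png

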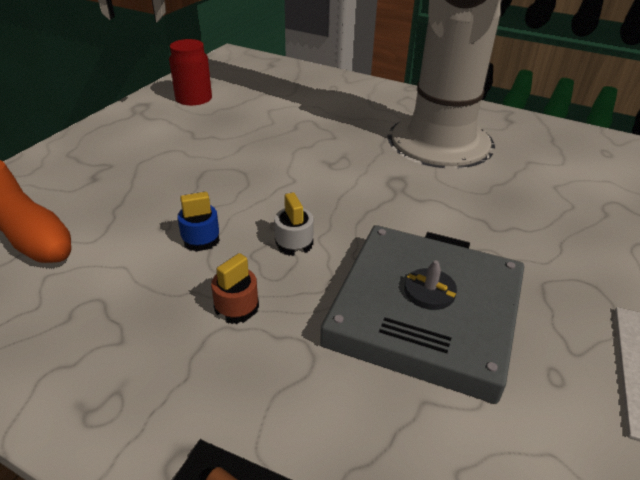

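View pics/top0.png

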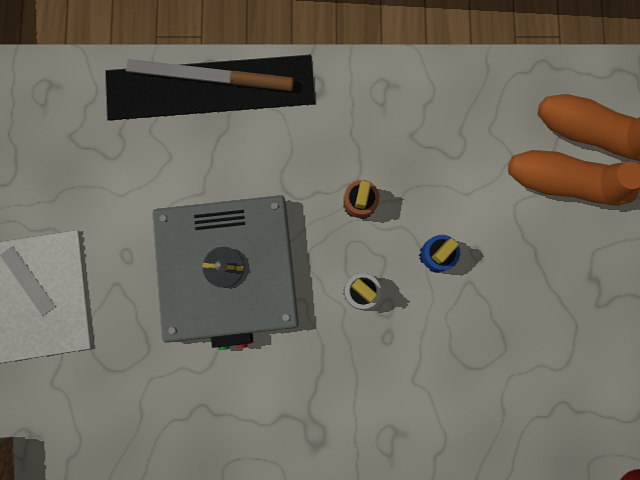

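Top view: the red drum's bar is at about (363,195), white at (363,291), blue at (445,251), and the spindle at about (222,267). I'll crop and enlarge for detail.

```bash
cat > h.py <<'E'
import numpy as np, cv2
from scipy.spatial.transform import Rotation as R
from bench import manip, effector, viewer
def cam(n):
    c=viewer.get_calibration(n); f=240/np.tan(np.radians(c['vfov'])/2)
    return f,c['cx'],c['cy'],np.array(c['eye']),R.from_quat(c['attitude']).as_matrix()
def back(n,u,v,z):
    f,cx,cy,e,A=cam(n); d=A@np.array([(u-cx)/f,(v-cy)/f,1]); return e+d*(z-e[2])/d[2]
def proj(n,p):
    f,cx,cy,e,A=cam(n); q=A.T@(np.array(p)-e); return np.array([cx+f*q[0]/q[2],cy+f*q[1]/q[2]])
def down(yaw): # tool y axis (closing line) at world angle yaw+90deg, tool x at yaw
    return (R.from_euler('z',yaw)*R.from_quat([1,0,0,0])).as_quat()
E
python3 - <<'E'
from h import *
t=cv2.imread('pics/top0.png'); s=cv2.imread('pics/scene0.png')
a=cv2.resize(t[165:325,190:350-0],None,fx=1,fy=1)
big=lambda im,r0,c0,h,w,k:cv2.resize(im[r0:r0+h,c0:c0+w],None,fx=k,fy=k,interpolation=cv2.INTER_CUBIC)
A=np.vstack([np.hstack([big(t,170,335,60,80,5),big(t,240,185,60,80,5)]),np.hstack([big(s,250,195,60,80,5),big(s,250,390,60,80,5)])])
cv2.imwrite('pics/crop0.png',A)
for n,im in(('top',t),('scene',s)):
    h=cv2.cvtColor(im,cv2.COLOR_BGR2HSV); m=cv2.inRange(h,(20,130,70),(33,255,255))
    k,l,st,c=cv2.connectedComponentsWithStats(m)
    for i in range(1,k):
        if st[i,4]>15:
            pts=np.argwhere(l==i)[:,::-1].astype(np.float32); print(n,c[i].round(1),st[i,4],np.round(cv2.boxPoints(cv2.minAreaRect(pts)),1).tolist())
for p in [(153,210),(284,196),(298,328),(163,342)]: print(back('top',*p,.045).round(4))
E
```

```text
top [362.3 194. ] 291 [[354.1000061035156, 206.10000610351562], [360.0, 179.39999389648438], [370.70001220703125, 181.8000030517578], [364.79998779296875, 208.5]]
top [444.8 250.6] 322 [[431.0, 257.20001220703125], [449.70001220703125, 236.10000610351562], [458.6000061035156, 244.10000610351562], [439.8999938964844, 265.1000061035156]]
top [208.5 265. ] 57 [[203.0, 263.0], [214.0, 263.0], [214.0, 267.0], [203.0, 267.0]]
top [230.3 266.7] 30 [[226.39999389648438, 267.8999938964844], [227.1999969482422, 264.20001220703125], [234.5, 265.70001220703125], [233.6999969482422, 269.29998779296875]]
top [239.4 267.8] 35 [[236.0, 266.0], [243.0, 266.0], [243.0, 270.0], [236.0, 270.0]]
top [363.8 290.1] 298 [[350.29998779296875, 285.8999938964844], [357.8999938964844, 277.20001220703125], [377.3999938964844, 294.20001220703125], [369.79998779296875, 302.8999938964844]]
scene [195.4 204.1] 616 [[180.10000610351562, 195.3000030517578], [207.5, 190.8000030517578], [211.10000610351562, 212.8000030517578], [183.6999969482422, 217.39999389648438]]
scene [294.8 208.1] 376 [[281.1000061035156, 196.0], 
[... 181 characters left out ...]
22, 250.8000030517578], [254.60000610351562, 270.8999938964844], [224.60000610351562, 290.8999938964844]]
scene [410.5 276.4] 24 [[406.6000061035156, 276.8999938964844], [407.20001220703125, 274.20001220703125], [415.20001220703125, 275.79998779296875], [414.70001220703125, 278.5]]
scene [420.9 277.5] 33 [[416.3999938964844, 277.20001220703125], [418.0, 274.0], [425.20001220703125, 277.6000061035156], [423.6000061035156, 280.79998779296875]]
scene [445.6 289.2] 114 [[435.5, 285.6000061035156], [439.8999938964844, 280.1000061035156], [456.3999938964844, 293.29998779296875], [452.0, 298.79998779296875]]
[0.6113 0.2676 0.045 ]
[0.6359 0.0328 0.045 ]
[0.4002 0.0078 0.045 ]
[0.3777 0.2428 0.045 ]
```

View pics/crop0.png

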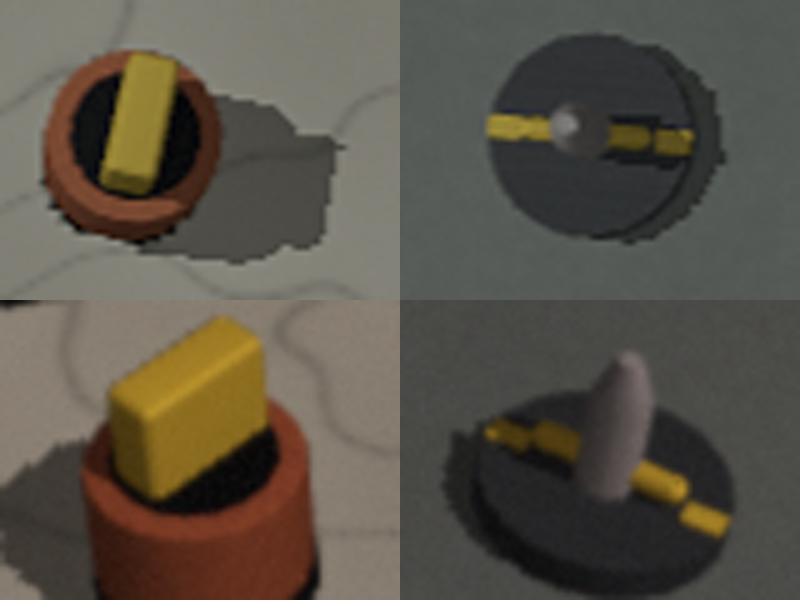

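Run:
```python
from h import *
def px(n,x,y):
    o={'top':((335,170),(185,240)),'scene':((195,250),(390,250))}[n][x>=400]
    x=x%400; y=y%300
    return o[0]+(x+.5)/5-.5,o[1]+(y+.5)/5-.5
B=lambda n,x,y,z: back(n,*px(n,x,y),z)
def ang(a,b): d=b-a; return np.degrees(np.arctan2(d[1],d[0])).round(1)
for n,c in(('top',[(130,55),(178,60),(152,186),(103,178)]),('scene',[(112,390),(225,317),(267,342),(150,408)])):
    p=[B(n,*q,.09) for q in c]; print(n,'bar',np.mean(p,0).round(4),[ (ang(p[i],p[(i+1)%4]),np.linalg.norm(p[i]-p[(i+1)%4]).round(4)) for i in range(4)])
for n,a,b,t,c in(('top',(487,127),(693,142),(567,122),(590,136)),('scene',(487,428),(730,522),(630,355),(606,481))):
    a=B(n,*a,.057);b=B(n,*b,.057); print(n,'marks mid',((a+b)/2).round(4),ang(a,b),'len',np.linalg.norm(a-b).round(4),'tip',B(n,*t,.101).round(4),'c',B(n,*c,.057).round(4))
print(px('top',590,136),proj('top',[.55,.1,.057]))
```

```text
top bar [ 0.6302 -0.1056  0.09  ] [(np.float64(-96.3), np.float64(0.0167)), (np.float64(167.6), np.float64(0.0454)), (np.float64(80.3), np.float64(0.0171)), (np.float64(-13.0), np.float64(0.0444))]
scene bar [ 0.6318 -0.1035  0.09  ] [(np.float64(166.3), np.float64(0.0407)), (np.float64(79.3), np.float64(0.0162)), (np.float64(-18.6), np.float64(0.0394)), (np.float64(-93.6), np.float64(0.0131))]
top marks mid [0.508  0.1394 0.057 ] -94.5 len 0.0724 tip [0.5086 0.1397 0.101 ] c [0.5074 0.1394 0.057 ]
scene marks mid [0.5057 0.1414 0.057 ] 87.9 len 0.072 tip [0.5049 0.1407 0.101 ] c [0.5084 0.1422 0.057 ]
(222.6, 266.8) [245.35898831 242.5819124 ]
```

Run:
```python
from h import *
P=np.array([.631,-.1048]); y0=np.radians(-13.5); S=np.array([.507,.1402]); y1=np.radians(-93.5)
for a in(0,np.pi):
  for b in(-2*np.pi,-np.pi,0,np.pi):
    f=lambda p,z,y: manip.solve_ik([*p,z],down(y))
    r=[f(P,.2,y0+a),f(P,.062,y0+a),f(S,.23,y1+a+b),f(S,.119,y1+a+b)]
    if b in(-np.pi,0): print(a,b,[None if q is None else np.round(q,2).tolist() for q in r])
q=R.from_quat(manip.current_tcp_rot()).as_matrix(); print(q.round(2).tolist(), manip.current_finger_gap(), manip.current_clock())
```

```text
0 -3.141592653589793 [[0.53, 0.54, -0.57, 1.6, 0.32, 1.1, -1.93], [0.44, 0.68, -0.44, 1.69, 0.37, 0.85, -1.96], [0.37, 0.35, -0.84, 1.85, 0.29, 1.07, -0.64], [0.57, 0.74, -1.21, 1.94, 0.81, 1.06, -1.06]]
0 0 [[0.53, 0.54, -0.57, 1.6, 0.32, 1.1, -1.93], [0.44, 0.68, -0.44, 1.69, 0.37, 0.85, -1.96], [0.65, 0.57, -1.29, 1.84, 0.59, 1.2, 2.24], [0.61, 0.82, -1.3, 1.94, 0.89, 1.13, 2.02]]
3.141592653589793 -3.141592653589793 [[0.81, 0.71, -1.04, 1.59, 0.64, 1.22, 0.98], [0.77, 0.88, -0.96, 1.68, 0.82, 1.04, 0.86], [0.65, 0.57, -1.29, 1.84, 0.59, 1.2, 2.24], [0.61, 0.82, -1.3, 1.94, 0.89, 1.13, 2.02]]
3.141592653589793 0 [[0.81, 0.71, -1.04, 1.59, 0.64, 1.22, 0.98], [0.77, 0.88, -0.96, 1.68, 0.82, 1.04, 0.86], [0.37, 0.35, -0.84, 1.85, 0.29, 1.07, -0.64], [0.57, 0.74, -1.21, 1.94, 0.81, 1.06, -1.06]]
[[0.93, 0.37, -0.0], [0.37, -0.93, 0.0], [0.0, -0.0, -1.0]] 0.09183197455298807 0.1
```

Run:
```python
from h import *
P=[.631,-.1048]; o=down(np.radians(166.5))
manip.move_pose([*P,.19],o)
manip.servo_line([*P,.062],vel=.12)
print(manip.current_force())
effector.close(45); print('gap',manip.current_finger_gap(),manip.current_gripper_force(),manip.current_tool_pos())
manip.servo_line([*P,.23],vel=.15)
print('gap',manip.current_finger_gap(),manip.current_force(),manip.current_clock())
a=viewer.get_image('scene'); b=viewer.get_image('top')
cv2.imwrite('pics/lift.png',np.hstack([cv2.resize(x[:,:,::-1],(400,300)) for x in(a,b)]))
```

```text
[ 0.73381983 -0.32821883  0.30301342]
gap 0.01760345393350407 44.95637834072113 [ 0.63090108 -0.1049099   0.06187943]
gap 0.017887379555492418 [-0.53650615 -0.60224389 -2.00420257] 5.9833
```

View pics/lift.png

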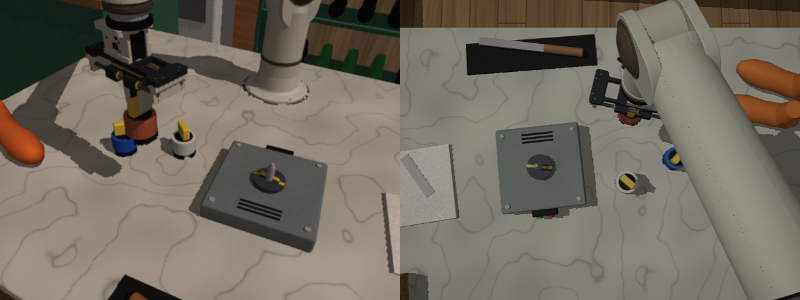

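The drum is held and hangs upright, and the other two haven't moved. Next I go above the spindle.

Run:
```python
from h import *
S=[.507,.1402]
manip.move_pose([*S,.23],down(np.radians(86.5)))
manip.servo_line([*S,.172],vel=.12)
print(manip.current_tool_pos(),manip.current_force(),manip.current_finger_gap(),manip.current_clock())
a=viewer.get_image('scene')[:,:,::-1].copy()
c=cv2.resize(a[150:330,340:530],None,fx=3,fy=3,interpolation=cv2.INTER_CUBIC)
cv2.imwrite('pics/above.png',c)
p=[proj('scene',[*S,z]) for z in(.11,.057)]; print(p)
```

```text
[0.50729228 0.14043522 0.17218309] [ 0.22217057 -0.03097822 -2.20283326] 0.017693680393588478 8.1917
[array([435.80385287, 256.37754521]), array([429.72555352, 284.69378597])]
```

View pics/above.png

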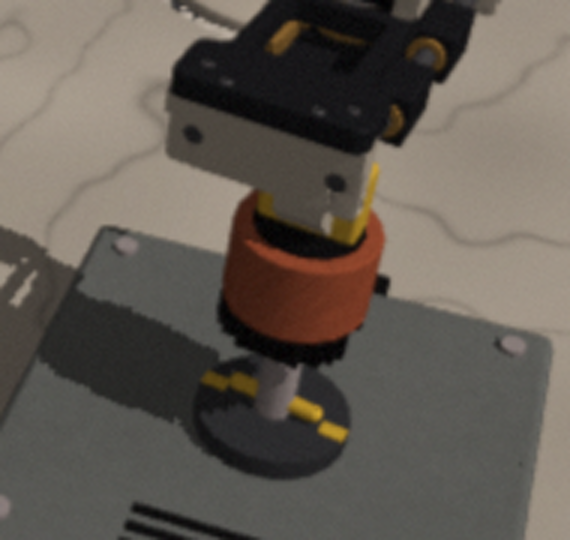

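The drum's axis lines up with the post, and its bar runs parallel to the yellow pin. I'll lower it while watching the force.

Run:
```python
from h import *
S=[.507,.1402]
f=lambda: np.array(manip.current_force())
f0=f(); z=.172
while z>.114:
    z-=.004 if z>.134 else .002
    manip.servo_line([*S,z],vel=.04)
    F=f()-f0; print(round(z,3),manip.current_tool_pos()[2].round(4),F.round(1))
    if F[2]>15 or np.hypot(*F[:2])>15: break
print(manip.current_clock(),manip.current_wrist_torque(),manip.current_finger_gap())
```

```text
0.168 0.1682 [-0.  -1.5  0.5]
0.164 0.1638 [ 0.4 -1.8 -0.1]
0.16 0.1597 [ 1.2 -0.7 -0.7]
0.156 0.1557 [ 0.6 -0.9 -0. ]
0.152 0.1517 [-0.7 -1.1  0.4]
0.148 0.1477 [-0.1 -1.   0.5]
0.144 0.1437 [-0.3 -1.3 -0.1]
0.14 0.1397 [-0.6 -1.1  1. ]
0.136 0.1357 [-0.4 -0.8  0.1]
0.132 0.1317 [-0.1 -0.8 -0.3]
0.13 0.1299 [-0.2 -1.6 -0.8]
0.128 0.1279 [-0.4 -2.4 -0.6]
0.126 0.1259 [ 0.2 -0.1 -0.4]
0.124 0.1239 [ 0.4 -1.1  0.1]
0.122 0.1219 [ 0.  -1.5  0.3]
0.12 0.1199 [ 0.5 -0.7  0.9]
0.118 0.1187 [-1.7 -1.9  6.6]
0.116 0.1186 [-9.1 -4.8 26.3]
12.7417 [-0.68756198  1.97437186  0.01908049] 0.017745560725121283
```

It is home at z = 0.1187 and pressed with 26 N. I'll ease off, let go, back away and check.

Run:
```python
from h import *
S=[.507,.1402]
manip.servo_line([*S,.1184],vel=.04); manip.sleep(.2); print(manip.current_force())
effector.open_jaws()
manip.servo_line([*S,.26],vel=.12)
manip.move_pose([.35,-.35,.3],down(np.radians(60)))
print(manip.current_clock(),manip.current_finger_gap())
a=viewer.get_image('scene')[:,:,::-1]; b=viewer.get_image('top')[:,:,::-1]
cv2.imwrite('pics/end.png',np.hstack([cv2.resize(a[150:360,150:550],(480,252)),cv2.resize(b[150:350,140:460],(320,252))]))
```

```text
[-1.35795676  0.13666229  5.35013015]
17.6417 0.09205865736013663
```

View pics/end.png

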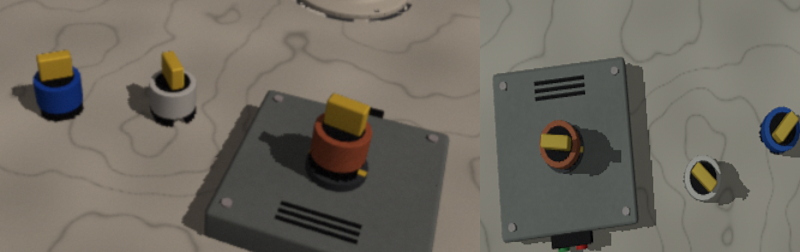

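The red drum sits level on the collar with its bar along the pin line, and the white and blue drums haven't moved.

```bash
python3 -c "
from bench import manip
print(manip.hand_in())"
```

```text
the job is handed in; nothing more can be done
None
```

The red-brown drum is fully home on the spindle with its slot over the cross-pin, pressed down with about 26 N while held and then released; the white and blue drums were left untouched, and I handed the job in at about 18 s.

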